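# Clear the drill table and hold the quill at depth for setting the stop

## Task

The bench drill is switched off and I am about to set its depth stop: put the two wooden offcuts that lie on its white-faced table (a round hole-saw plug and a short strip) into the blue scrap bin. Then bring the spring-returned feed lever (the one with the red grip) down until the quill is lowered 20 mm, within 2 mm, and keep it there without letting go: the job ends with you still holding the lever down, so that I can run the stop nut up. Leave the aluminium work plate and the other things on the bench where they are.

Things in the scene. Friction and masses are not known exactly. Their poses are not given: they have to be found in the camera images.
- drill_press: small green bench drill, fixed, facing the robot at yaw 0. Origin: on the spindle axis at bench height; own x runs from its front to its column, y to its left as seen from the robot, z up. All sizes in mm in this frame. Column at x 140, motor behind it to x 245, base 200 wide, 30 high.
- drill_table (a point): centre of the drill bit's spot on the white-faced plywood table of the drill: (0, 0, 48) in the machine's frame. The table is level, its top 48 above the bench, from x -150 to +90 and y -170 to +260, with a wooden fence (x 60 to 80, 45 high, two knobs to 65) along its back.
- drill_head (a point): centre of the top of the drill's belt cover: (85, 0, 325) in the machine's frame, what a gripper must clear. Cover x -50 to +220, y -50 to +50, with a knob to 337; head casting below it x -45 to +155, y -43 to +43, from 189 up; switch and depth rod on its left to y 62; shaft boss on its right to y -100 at height 210.
- quill (a joint): how far quill, chuck and drill bit are lowered, in m: 0 = fully up (rest), 0.030 = end of travel. Geared to the feed lever: 0.024 m per rad. The white depth scale on the left of the head has a tick every 5 mm, a long one every 10 mm (0 at the top), read by a red pointer that moves with the quill.
- feed_grip (a point): centre of the red grip (24 diameter, 64 long, axis along the lever) of the feed lever, on the machine's right. The lever turns about a level axis parallel to the machine's y through (-10, -105, 210); this point lies 150 from that axis, towards the robot. A 10 diameter rod joins grip and hub. Its own orientation turns with the lever.
- feed (a joint): feed lever angle q in rad: 0 = rest (0.6 above level, towards the robot); grows as the grip goes down, to 1.25. Grip centre in the machine's frame: x = -10 - 150 cos(0.6 - q), y = -105, z = 210 + 150 sin(0.6 - q). 20 mm of quill travel is q = 0.833. A spring returns it: about 4 N at the grip at rest, 7 N at 20 mm.
- bit_tip (a point): point of the drill bit in the chuck, on the spindle axis, 85 above the bench with the quill up; goes down with the quill.
- plug: round plywood plug from a hole saw, 44 diameter, 18 high, lying flat on the white table left of the head; origin at the centre of its underside, z up; about 30 g.
- strip: short plywood strip offcut, 64 (own x) by 28 (own y) by 22 high, lying flat on the white table left of the head, its length roughly along the machine's y; origin at the centre of its underside; about 45 g.
- scrap_bin: blue open-topped scrap bin, fixed, on the bench to the left of the drill: 180 (own x) by 150 (own y) by 110 high, walls 4; origin at the centre of its underside.
- work_plate: aluminium work plate 60 by 80 by 12 with four holes, loose on the white table on the right, near the fence; origin at the centre of its underside. Stays where it is.
- wipes: white tub with blue label, 84 diameter, 150 high, upright on the bench, back left; origin at the centre of its underside. Stays where it is.
- screwdriver: red-handled screwdriver, 200 long, lying on the bench, front right. Stays where it is.
- ink_pot: small amber glass pot with white cap, 50 diameter, 60 high, upright on the bench to the right, near the blue vise; origin at the centre of its underside. Stays where it is.
- tape: roll of yellow tape, 90 diameter, 25 high, lying flat on the bench to the right; origin at the centre of its underside. Stays where it is.
- bit_stand: dark wooden block 50 by 110 by 35 with six upright drill bits (to 95 high), on the bench at the right back; origin at the centre of its underside. Stays where it is.
Not all that is in view belongs to the job. Leave any green, orange or purple look-alike of the strip alone.

How it is judged:
On the way, in this order (a step that is already met when the one before it is completed fails the run):
1. both offcuts lie in the scrap bin (x of plug in the frame of scrap_bin between -0.09 and 0.09 m and y of plug in the frame of scrap_bin between -0.075 and 0.075 m and z of plug in the frame of scrap_bin between -0.005 and 0.09 m and x of strip in the frame of scrap_bin between -0.09 and 0.09 m and y of strip in the frame of scrap_bin between -0.075 and 0.075 m and z of strip in the frame of scrap_bin between -0.005 and 0.09 m and linear speed of each of plug, strip below 0.05 m/s), for 0.2 s.
2. the feed lever is pulled by the fingers until the quill is 20 mm down (17.5 to 22.5) and is held there (value of joint quill between 0.0175 and 0.0225 m and contact force between the fingers and feed above 1.5 N), for 0.5 s.
At the end, for the whole second after the job is handed in: The quill stands still 20 mm down (17.5 to 22.5 mm), held there by the fingers on the feed lever (more than 1.5 N), and both offcuts lie at rest inside the scrap bin. The program ends holding (all of step 2 and x of plug in the frame of scrap_bin between -0.09 and 0.09 m and y of plug in the frame of scrap_bin between -0.075 and 0.075 m and z of plug in the frame of scrap_bin between -0.005 and 0.09 m and x of strip in the frame of scrap_bin between -0.09 and 0.09 m and y of strip in the frame of scrap_bin between -0.075 and 0.075 m and z of strip in the frame of scrap_bin between -0.005 and 0.09 m and velocity of joint quill between -0.004 and 0.004 m/s and linear speed of each of plug, strip below 0.02 m/s); the arm keeps its last pose, push and grip.
It fails at once if the work plate or another bystander is shifted by more than 20 mm or knocked over (distance of any of work_plate, wipes, screwdriver, tape, bit_stand, ink_pot from where it was at the start of the episode above 0.02 m or angle between any of wipes, ink_pot's own z axis and vertical above 0.5 rad).
It also fails if it takes over 64 s, if anything falls off the work surface, if the arm or the gripper's body presses on something with over 40 N, if the wrist force passes 120 N, or if a joint passes its speed limit or range.

## Robot

A 6-joint arm with a two-finger parallel gripper is mounted at the origin on the work surface. World frame = base frame: x ahead of the robot, y to its left, z up, the work surface at z = 0. Lengths are in m, angles in rad, forces in N, time in s.
With the tool pointing down it reaches from about 0.35 to 0.85 m from the base axis. Payload 8.1 kg.
Tool frame: the origin (TCP) lies on the mounting face of the last link; the fingertips stand 186 mm ahead of it and the grasp point (between the pads) lies 167 mm ahead of it; z points along the fingers, y is the line along which they close (so a half turn about z gives the same grasp; the last joint's range is limited). The gripper opens to 93 mm and grips with 3 to 60 N. Pads are 15 mm wide; open, the fingers measure 128 mm over their backs; the gripper's body (75 mm by 188 mm) begins 65 mm behind the grasp point.
Start: joints at [1.184, 0.13, 1.488, -0, 1.523, -0.085], TCP at [0.178, 0.573, 0.405] pointing down, gripper open.
Joint ranges: [-2.96, 2.96], [-0.89, 2.26], [0.02, 2.5], [-1.34, 4.48], [0, 2.73], [-2.66, 2.66]. Speed limits (rad/s): [2.39, 2.39, 2.79, 3.14, 3.14, 3.14].

## Interface

Orientations are given as a rotation vector (axis times angle).
In Python, from plant import * gives the robot as it stands. The module is installed in compiled form; this text tells all that it offers.
- The arm moves only by the tool arm_command, never from a script. Its argument "increments" is a list of rows, each a list of 6 numbers: the shift along the tool's x, y, z in units of 0.2 m (1.0 is 0.2 m), then the turn, a rotation vector about the tool's x, y, z in units of pi rad (1.0 is pi rad). A call has exactly 5 rows; each row is the pose to reach, as a shift and turn from the pose commanded when the call began, along the tool's axes at that moment, turning the shorter way round; what a row does not reach only later rows make up. A row lasts 1/8 s, in which the tool goes at most 62.5 mm and 10.7 degrees, less where a joint would pass 70% of its speed; a pose out of reach is approached as far as the arm can. A call with a number of a shift or a turn outside -1 to 1 is refused whole. A call with a gripper value outside its range is refused whole. "fingers" is the closure, from -1 (fully open) to 1 (shut), set as the call begins (left out, the last holds). The fingers move at their own pace and stop on an object; "force" is the grip in N (left out, the last holds). Time passes only in rows, so rows that repeat a pose let the fingers close, or fill a call up. It gives the time, the measured TCP pose, the force, the opening and the grip force at its end, in the units of the state.
- read_state(): the state, without advancing time (a new reading comes with each control period).
- read_camera(name): name is "scene" or "side" or "wrist"; returns a dict with "image" (400x640x3 uint8, red, green, blue), "fx", "fy", "cx", "cy" (pixels), "T" (4x4, takes a point from camera to world coordinates). Camera axes: x right, y down, z forward; pixel columns grow to the right and rows downward; lengths in m; the calibration is good to about 2 mm. A picture is of the moment at which its call begins. There is no depth.
- close_job(): hands the job in; it is judged then, once.
The state is a dict: "t": time; "q": joint angles; "dq": joint speeds; "joint_torque": joint torques, N m; "tool_pos": TCP position; "orientation": TCP orientation; "force": force on the tool from outside, world axes, zero at the start; "wrist_torque": the same for the moment, N m; "opening": finger opening in m; "gripper_force": force on a finger pad.
Only numpy, scipy, OpenCV 4.12 (cv2) and the standard library are available. Lean on these libraries where they do the work, as an engineer would, in place of code of your own. Each camera call takes 0.05 s, during which the arm holds its last target. There are 200 camera calls.

## Working session

There is one attempt and no reset: what is moved stays moved. The work goes in short steps, Python scripts to look and compute and a tool call to move; the robot and the scene stay as the last step left them, time stands still between calls to the robot, and variables do not carry over. Pictures are saved under pics/ and viewed, at most 10 in all, crops included, and the job is handed in when it is done.

Besides the shell and the picture viewer there is one more tool, called as name([rows], argument=value, ...), one row to a line, values as JSON. arm_command: Moves the arm, as the interface text tells. Shifts and turns lie within -1 to 1; 1 stands for 0.2 m of shift or pi rad of turn. Its arguments: {"type":"object","properties":{"increments":{"type":"array","items":{"type":"array","items":{"type":"number","minimum":-1,"maximum":1}}},"fingers":{"type":"number"},"force":{"type":"number"}},"required":["increments"]}

```bash
mkdir -p pics
cat > h.py <<'E'
from plant import *
import numpy as np, cv2
from scipy.spatial.transform import Rotation as R
def snap(n,f):
    c=read_camera(n); cv2.imwrite('pics/'+f,c['image'][:,:,::-1]); np.savez('pics/'+f[:-4],**c); return c
def ray(c,u,v):
    d=np.array([(u-c['cx'])/c['fx'],(v-c['cy'])/c['fy'],1.]); T=np.array(c['T']); return T[:3,3],T[:3,:3]@d
def onz(c,u,v,z):
    o,d=ray(c,u,v); return o+d*(z-o[2])/d[2]
def proj(c,p):
    T=np.array(c['T']); q=T[:3,:3].T@(np.array(p)-T[:3,3]); return c['fx']*q[0]/q[2]+c['cx'],c['fy']*q[1]/q[2]+c['cy']
E
python3 - <<'E'
from h import *
a=[snap(n,n+'.png') for n in('scene','side')]
cv2.imwrite('pics/both.png',cv2.resize(np.vstack([x['image'] for x in a])[:,:,::-1],None,fx=.74,fy=.74))
for x in a: print(x['fx'],x['cx'],x['cy'],np.round(x['T'],3))
s=read_state();print(s['t'],s['tool_pos'],s['orientation'],R.from_rotvec(s['orientation']).as_matrix().round(3))
E
```

```text
511.02372922241074 313.7279682848008 198.22510486928186 [[ 0.876  0.296 -0.381  1.061]
 [ 0.482 -0.511  0.712 -0.973]
 [ 0.016 -0.807 -0.59   0.988]
 [ 0.     0.     0.     1.   ]]
419.0318670323485 315.3710858891345 202.47724953486022 [[ 0.849 -0.317  0.424  0.085]
 [-0.529 -0.526  0.666 -0.726]
 [ 0.012 -0.789 -0.614  0.861]
 [ 0.     0.     0.     1.   ]]
0.1 [0.17826701 0.57269439 0.4037986 ] [-4.72295316e-01 -3.10550761e+00  2.52953815e-03] [[-0.955  0.297 -0.001]
 [ 0.297  0.955 -0.002]
 [ 0.    -0.002 -1.   ]]
```

View pics/scene.png

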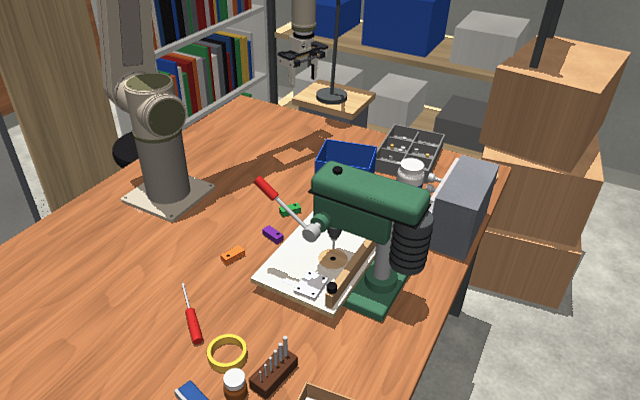

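View pics/side.png

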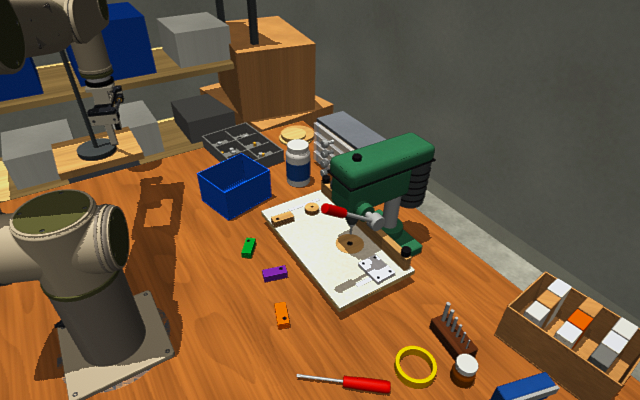

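Run:
```python
from h import *
L=lambda n:dict(np.load(f'pics/{n}.npz'))
c=L('side');s=L('scene')
def blobs(c,lo,hi,box,amin=30):
    hsv=cv2.cvtColor(c['image'],cv2.COLOR_RGB2HSV); m=cv2.inRange(hsv,lo,hi); k=np.zeros_like(m);x0,y0,x1,y1=box;k[y0:y1,x0:x1]=m[y0:y1,x0:x1]
    n,_,st,ce=cv2.connectedComponentsWithStats(k)
    return [(ce[i].round(1),st[i]) for i in range(1,n) if st[i][4]>amin],k
for nm,c_,b in(('side',c,(310,195,365,225)),('scene',s,(245,170,290,205))):
    r,_=blobs(c_,(0,150,90),(6,255,255),b); print(nm,'red',r)
r,_=blobs(c,(8,60,80),(25,255,255),(268,200,325,228));print('wood',r)
for u,v,st in [(*q[0],q[1]) for q in r]: print(onz(c,u,v,.062))
# table corners: white mask
_,k=blobs(c,(0,0,130),(180,60,255),(255,180,420,312)); k=cv2.morphologyEx(k,cv2.MORPH_OPEN,np.ones((3,3)))
p=max(cv2.findContours(k,0,1)[0],key=cv2.contourArea); h=cv2.approxPolyDP(cv2.convexHull(p),4,True)[:,0]
for u,v in h: print('tab',u,v,onz(c,u,v,.048).round(3))
_,k=blobs(c,(110,120,30),(128,255,255),(190,145,280,225)); p=max(cv2.findContours(k,0,1)[0],key=cv2.contourArea)
for u,v in cv2.approxPolyDP(cv2.convexHull(p),3,True)[:,0]: print('bin',u,v,onz(c,u,v,.11).round(3),onz(c,u,v,0).round(3))
crop=c['image'][140:320,190:420];cv2.imwrite('pics/crop1.png',cv2.resize(crop[:,:,::-1],None,fx=3.3,fy=3.3,interpolation=2))
```

```text
side red [(array([333.2, 209.1]), array([321, 203,  26,  13, 204], dtype=int32))]
scene red [(array([265.5, 187.1]), array([254, 176,  25,  24, 237], dtype=int32))]
wood [(array([275.6, 202.4]), array([268, 200,  23,   8, 104], dtype=int32)), (array([311.4, 206.9]), array([305, 203,  14,   9, 106], dtype=int32)), (array([282. , 216.5]), array([271, 211,  23,  12, 153], dtype=int32)), (array([270.4, 224.9]), array([268, 221,   8,   7,  32], dtype=int32))]
[0.53167258 0.20445312 0.062     ]
[0.61503871 0.12804319 0.062     ]
[0.51618437 0.13405031 0.062     ]
[0.46933259 0.1178876  0.062     ]
tab 263 210 [0.489 0.207 0.048]
tab 320 191 [0.692 0.2   0.048]
tab 412 270 [ 0.711 -0.221  0.048]
tab 338 307 [ 0.478 -0.218  0.048]
bin 243 153 [0.538 0.451 0.11 ] [0.604 0.623 0.   ]
bin 268 169 [0.566 0.318 0.11 ] [0.636 0.471 0.   ]
bin 271 196 [0.508 0.183 0.11 ] [0.569 0.316 0.   ]
bin 227 219 [0.355 0.151 0.11 ] [0.395 0.28  0.   ]
bin 202 200 [0.326 0.27  0.11 ] [ 0.361  0.415 -0.   ]
bin 197 173 [0.361 0.413 0.11 ] [0.402 0.58  0.   ]
```

View pics/crop1.png

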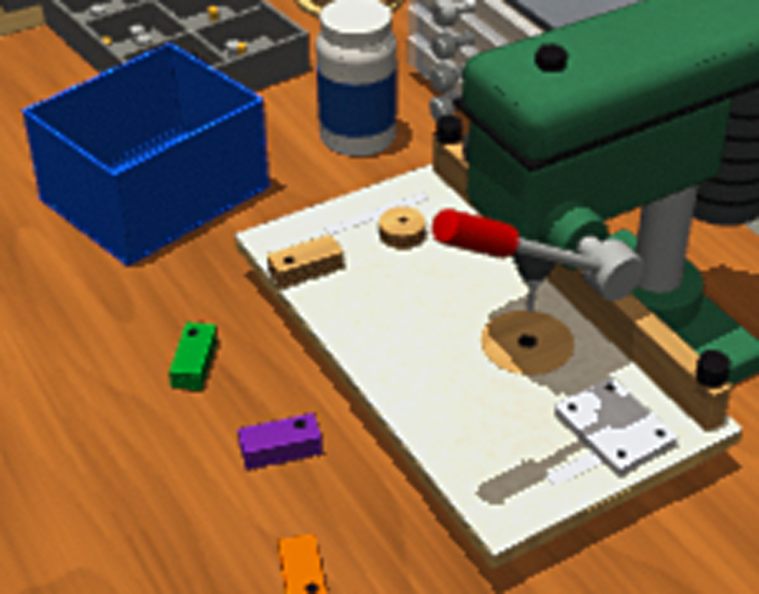

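Run:
```python
from h import *
L=lambda n:dict(np.load(f'pics/{n}.npz'))
c=L('side');s=L('scene')
f=lambda c,u,v,z:onz(c,190*0+u,v,z).round(3)
C=lambda x,y:(190+x/3.3,140+y/3.3)
for p in((25,110),(168,45),(265,98),(122,172)): print('bin',f(c,*C(*p),.11))
for p in((268,262),(334,240),(343,254),(277,274)): print('strip',f(c,*C(*p),.07))
print('plug',f(c,*C(404,219),.066))
o1,d1=ray(c,333.2,209.1);o2,d2=ray(s,265.5,187.1)
t=np.linalg.lstsq(np.c_[d1,-d2],o2-o1,rcond=None)[0];print('grip',o1+t[0]*d1,o2+t[1]*d2)
# table hole centre at crop (528,341)
print('hole',f(c,*C(528,341),.048))
```

```text
bin [0.362 0.41  0.11 ]
bin [0.53  0.451 0.11 ]
bin [0.57 0.31 0.11]
bin [0.403 0.268 0.11 ]
strip [0.479 0.13  0.07 ]
strip [0.544 0.127 0.07 ]
strip [0.541 0.105 0.07 ]
strip [0.478 0.112 0.07 ]
plug [0.616 0.124 0.066]
grip [ 0.49464064 -0.15500264  0.29806077] [ 0.49446073 -0.15669671  0.29621058]
hole [ 0.631 -0.053  0.048]
```

arm_command([
  [-0.2, -0.15, 0, 0, 0, -0.02],
  [-0.4, -0.3, 0, 0, 0, -0.04],
  [-0.6, -0.45, 0, 0, 0, -0.06],
  [-0.8, -0.6, 0, 0, 0, -0.08],
  [-1, -0.75, 0, 0, 0, -0.096],
], fingers=-1, force=15)

```text
t: 0.72
tool_pos: [0.3253, 0.3688, 0.4044]
orientation: [0.003, -3.141, 0.001]
force: [0.2, 0.2, -0.0]
opening: 0.0933
gripper_force: 0.0
```

arm_command([
  [-0.18, -0.24, 0, 0, 0, 0],
  [-0.36, -0.48, 0, 0, 0, 0],
  [-0.54, -0.72, 0, 0, 0, 0],
  [-0.72, -0.9, 0, 0, 0, 0],
  [-0.9, -1, 0, 0, 0, 0],
])

```text
t: 1.35
tool_pos: [0.5056, 0.1681, 0.4045]
orientation: [-0.003, -3.141, 0.0]
force: [0.2, 1.1, 1.1]
opening: 0.0928
gripper_force: 0.0
```

Run:
```python
from h import *
c=snap('wrist','w1.png'); print(c['T'].round(3),c['fx']); s=read_state();print(s['t'],s['tool_pos'],R.from_rotvec(s['orientation']).as_matrix().round(3))
for p in((.51,.118,.07),(.616,.124,.066)):print(proj(c,p))
```

```text
[[ 0.001  0.96   0.281  0.429]
 [ 1.    -0.001  0.     0.168]
 [ 0.     0.281 -0.96   0.384]
 [ 0.     0.     0.     1.   ]] 301.6931599795471
1.4 [0.50845107 0.16626948 0.40406921] [[-1.     0.003  0.001]
 [ 0.003  1.    -0.002]
 [-0.001 -0.002 -1.   ]]
(np.float64(280.00431092522825), np.float64(187.55504004303174))
(np.float64(289.5200521067447), np.float64(273.25361553411267))
```

View pics/w1.png

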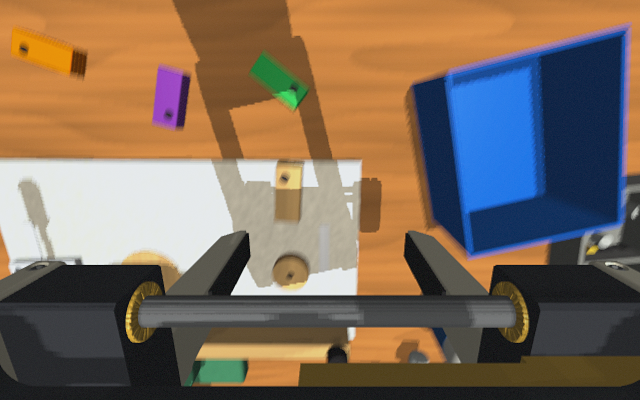

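arm_command([
  [0, -0.1, 0.2, 0, 0, 0],
  [0, -0.2, 0.4, 0, 0, 0],
  [0, -0.2, 0.5, 0, 0, 0],
  [0, -0.2, 0.5, 0, 0, 0],
  [0, -0.2, 0.5, 0, 0, 0],
])

```text
t: 2.02
tool_pos: [0.5049, 0.1305, 0.3057]
orientation: [-0.0, 3.141, 0.0]
force: [0.3, 0.2, 1.1]
opening: 0.0928
gripper_force: 0.0
```

Run:
```python
from h import *
c=snap('wrist','w2.png'); s=read_state();print(s['t'],s['tool_pos'])
hsv=cv2.cvtColor(c['image'],cv2.COLOR_RGB2HSV); print(c['T'].round(3)[:,3])
m=cv2.inRange(hsv,(8,70,50),(28,255,255)); 
n,l,st,ce=cv2.connectedComponentsWithStats(m)
for i in range(1,n):
    if 300<st[i][4]<8000:
        p=np.argwhere(l==i)[:,::-1].astype(np.float32); r=cv2.minAreaRect(p); print(st[i],ce[i].round(1),np.round(r[1],1),r[2], onz(c,*ce[i],.07).round(4))
cv2.imwrite('pics/w2c.png',c['image'][100:320,180:460,::-1])
```

```text
2.075 [0.50511892 0.13057649 0.30621996]
[0.428 0.13  0.285 1.   ]
[ 125  281   37   62 1088] [139.4 312.2] [31.6 63.3] 9.727579116821289 [ 0.5921 -0.0261  0.07  ]
[ 492  281   38   62 1115] [514.3 312.1] [63.5 32.3] 79.99201965332031 [0.5918 0.288  0.07  ]
[297 327  49  25 974] [321.  337.6] [48. 24.] 0.0 [0.6177 0.1259 0.07  ]
```

View pics/w2c.png

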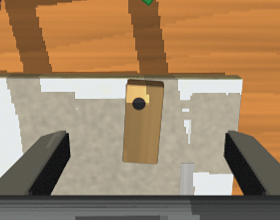

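arm_command([
  [-0.04, -0.015, 0.1, 0, 0, 0],
  [-0.04, -0.015, 0.2, 0, 0, 0],
  [-0.04, -0.015, 0.28, 0, 0, 0],
  [-0.04, -0.015, 0.32, 0, 0, 0],
  [-0.04, -0.015, 0.32, 0, 0, 0],
])

```text
t: 2.7
tool_pos: [0.5125, 0.1273, 0.2406]
orientation: [-0.0, -3.141, 0.0]
force: [0.3, -0.3, -0.1]
opening: 0.0932
gripper_force: 0.0
```

arm_command([
  [0, 0, 0, 0, 0, 0],
  [0, 0, 0, 0, 0, 0],
  [0, 0, 0, 0, 0, 0],
  [0, 0, 0, 0, 0, 0],
  [0, 0, 0, 0, 0, 0],
], fingers=1, force=15)

```text
t: 3.32
tool_pos: [0.5127, 0.1272, 0.2408]
orientation: [0.0, 3.142, 0.0]
force: [-0.3, -0.2, -0.8]
opening: 0.0476
gripper_force: 0.0
```

arm_command([
  [0, 0, 0, 0, 0, 0],
  [0, 0, 0, 0, 0, 0],
  [0, 0, 0, 0, 0, 0],
  [0, 0, 0, 0, 0, 0],
  [0, 0, -0.1, 0, 0, 0],
])

```text
t: 3.95
tool_pos: [0.5117, 0.127, 0.2591]
orientation: [-0.0, -3.138, 0.001]
force: [0.0, 0.1, -0.6]
opening: 0.0287
gripper_force: 14.6
```

arm_command([
  [0, 0, -0.2, 0, 0, 0],
  [0, 0, -0.4, 0, 0, 0],
  [0.05, 0.2, -0.5, 0, 0, 0],
  [0.1, 0.45, -0.5, 0, 0, 0],
  [0.15, 0.7, -0.5, 0, 0, 0],
])

```text
t: 4.58
tool_pos: [0.4824, 0.2684, 0.3614]
orientation: [0.002, 3.14, 0.001]
force: [1.3, -0.4, -0.4]
opening: 0.0283
gripper_force: 14.6
```

arm_command([
  [0.04, 0.28, 0, 0, 0, 0],
  [0.08, 0.52, 0, 0, 0, 0],
  [0.08, 0.52, 0.2, 0, 0, 0],
  [0.08, 0.52, 0.4, 0, 0, 0],
  [0.08, 0.52, 0.55, 0, 0, 0],
])

```text
t: 5.2
tool_pos: [0.466, 0.3711, 0.2485]
orientation: [0.001, -3.14, 0.002]
force: [0.2, -1.5, 0.5]
opening: 0.0286
gripper_force: 14.6
```

arm_command([
  [0, 0, 0, 0, 0, 0],
  [0, 0, 0, 0, 0, 0],
  [0, 0, 0, 0, 0, 0],
  [0, 0, 0, 0, 0, 0],
  [0, 0, -0.1, 0, 0, 0],
], fingers=-0.1)

```text
t: 5.82
tool_pos: [0.4661, 0.3708, 0.2703]
orientation: [-0.0, -3.139, 0.002]
force: [-0.4, 0.8, -0.4]
opening: 0.0513
gripper_force: 0.0
```

arm_command([
  [0, 0, -0.2, 0, 0, 0],
  [0, 0, -0.4, 0, 0, 0],
  [-0.1, -0.2, -0.5, 0, 0, 0],
  [-0.2, -0.5, -0.5, 0, 0, 0],
  [-0.35, -0.8, -0.5, 0, 0, 0],
], fingers=-1)

```text
t: 6.45
tool_pos: [0.5346, 0.2147, 0.3735]
orientation: [-0.002, 3.138, 0.001]
force: [0.8, -0.2, -0.3]
opening: 0.0921
gripper_force: 0.0
```

arm_command([
  [-0.13, -0.2, 0, 0, 0, 0],
  [-0.26, -0.42, 0, 0, 0, 0],
  [-0.395, -0.425, 0.1, 0, 0, 0],
  [-0.395, -0.425, 0.25, 0, 0, 0],
  [-0.395, -0.425, 0.25, 0, 0, 0],
])

```text
t: 7.08
tool_pos: [0.6125, 0.1306, 0.3193]
orientation: [-0.001, -3.137, 0.001]
force: [-1.4, 0.3, -0.8]
opening: 0.0928
gripper_force: 0.0
```

Run:
```python
from h import *
c=snap('wrist','w3.png'); b=snap('side','s3.png'); s=read_state();print(s['t'],s['tool_pos'])
for p in((.615,.126,.066),(.615-.022,.126,.066)):print(proj(c,p),proj(b,p))
cv2.imwrite('pics/c3.png',np.hstack([c['image'][180:400,220:420],cv2.resize(b['image'][130:240,190:340],(300,220))])[:,:,::-1])
```

```text
7.175 [0.61330834 0.13109077 0.32234873]
(np.float64(321.13401505696874), np.float64(211.33989662770927)) (np.float64(311.74705210404375), np.float64(206.23543360954991))
(np.float64(321.0041640350546), np.float64(185.12780491475894)) (np.float64(305.56452390625583), np.float64(208.5603975955729))
```

View pics/c3.png

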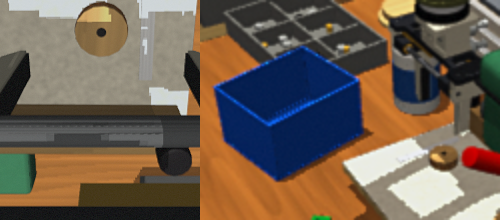

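Run:
```python
from h import *
c=dict(np.load('pics/side.npz'))
print(onz(c,190+358/3.3,140+22/3.3,.15).round(3), onz(c,190+360/3.3,140+140/3.3,.0).round(3))
```

```text
[0.688 0.331 0.15 ] [0.692 0.336 0.   ]
```

arm_command([
  [-0.01, -0.025, 0.1, 0, 0, 0],
  [-0.01, -0.025, 0.22, 0, 0, 0],
  [-0.01, -0.025, 0.34, 0, 0, 0],
  [-0.01, -0.025, 0.41, 0, 0, 0],
  [-0.01, -0.025, 0.41, 0, 0, 0],
])

```text
t: 7.8
tool_pos: [0.6147, 0.1258, 0.2375]
orientation: [-0.0, -3.139, 0.001]
force: [0.8, -0.2, 0.4]
opening: 0.0929
gripper_force: 0.0
```

arm_command([
  [0, 0, 0, 0, 0, 0],
  [0, 0, 0, 0, 0, 0],
  [0, 0, 0, 0, 0, 0],
  [0, 0, 0, 0, 0, 0],
  [0, 0, 0, 0, 0, 0],
], fingers=1)

```text
t: 8.43
tool_pos: [0.6153, 0.126, 0.2388]
orientation: [0.0, 3.141, 0.0]
force: [0.1, -1.1, -0.3]
opening: 0.0481
gripper_force: 0.0
```

arm_command([
  [0, 0, 0, 0, 0, 0],
  [0, 0, 0, 0, 0, 0],
  [0, 0, -0.1, 0, 0, 0],
  [0, 0, -0.3, 0, 0, 0],
  [0, 0, -0.5, 0, 0, 0],
])

```text
t: 9.05
tool_pos: [0.6152, 0.1259, 0.3411]
orientation: [0.0, 3.141, 0.0]
force: [0.4, -0.5, 0.1]
opening: 0.0438
gripper_force: 15.0
```

arm_command([
  [0.14, 0.18, 0, 0, 0, 0],
  [0.28, 0.36, 0, 0, 0, 0],
  [0.42, 0.54, 0, 0, 0, 0],
  [0.56, 0.72, 0, 0, 0, 0],
  [0.7, 0.9, 0, 0, 0, 0],
])

```text
t: 9.68
tool_pos: [0.4744, 0.307, 0.3405]
orientation: [0.001, 3.14, 0.001]
force: [-0.1, 0.3, -0.1]
opening: 0.0433
gripper_force: 15.0
```

arm_command([
  [0.025, 0.2, 0, 0, 0, 0],
  [0.025, 0.2, 0.1, 0, 0, 0],
  [0.025, 0.2, 0.3, 0, 0, 0],
  [0.025, 0.2, 0.4, 0, 0, 0],
  [0.025, 0.2, 0.4, 0, 0, 0],
])

```text
t: 10.3
tool_pos: [0.4698, 0.3449, 0.2569]
orientation: [-0.002, -3.138, 0.003]
force: [0.9, -0.8, -0.5]
opening: 0.0431
gripper_force: 15.0
```

arm_command([
  [0, 0, 0, 0, 0, 0],
  [0, 0, 0, 0, 0, 0],
  [0, 0, 0, 0, 0, 0],
  [0, 0, 0, 0, 0, 0],
  [0, 0, -0.1, 0, 0, 0],
], fingers=-0.3)

```text
t: 10.92
tool_pos: [0.4696, 0.3455, 0.2777]
orientation: [-0.0, -3.138, 0.003]
force: [0.3, -0.6, -0.1]
opening: 0.0606
gripper_force: 0.0
```

arm_command([
  [0, 0, -0.15, 0, 0, 0],
  [0, 0, -0.3, 0, 0, 0],
  [0, -0.2, -0.5, 0, 0, 0],
  [0, -0.45, -0.6, 0, 0, 0],
  [0, -0.7, -0.7, 0, 0, 0],
])

```text
t: 11.55
tool_pos: [0.47, 0.2048, 0.4215]
orientation: [-0.001, 3.139, 0.001]
force: [0.8, -1.0, 0.4]
opening: 0.0603
gripper_force: 0.0
```

Run:
```python
from h import *
b=snap('side','s4.png'); a=snap('scene','a4.png'); w=snap('wrist','w4.png'); s=read_state();print(s['t'],s['tool_pos'])
cv2.imwrite('pics/c4.png',np.hstack([cv2.resize(w['image'],(320,200)),cv2.resize(b['image'][130:240,190:366],(320,200))])[:,:,::-1])
```

```text
11.7 [0.47070964 0.20427067 0.42207617]
```

View pics/c4.png

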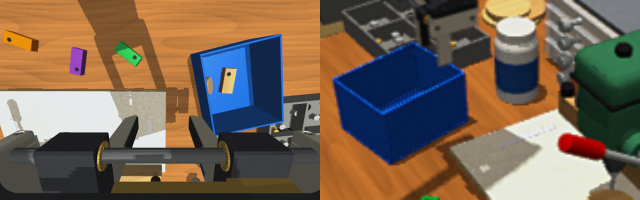

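arm_command([
  [-0.02, -0.15, -0.2, 0, 0, 0],
  [-0.04, -0.3, -0.4, 0, 0, 0],
  [-0.06, -0.5, -0.6, 0, 0, 0],
  [-0.08, -0.7, -0.6, 0, 0, 0],
  [-0.12, -0.9, -0.6, 0, 0, 0],
], fingers=-1)

```text
t: 12.32
tool_pos: [0.4943, 0.0258, 0.5399]
orientation: [-0.002, 3.14, 0.001]
force: [0.6, -0.4, -0.1]
opening: 0.0926
gripper_force: 0.0
```

arm_command([
  [0, -0.2, 0, 0, 0, 0],
  [0, -0.45, 0, 0, 0, 0],
  [0, -0.7, 0, 0, 0, 0],
  [0, -0.9, 0, 0, 0, 0],
  [0, -0.9, 0, 0, 0, 0],
])

```text
t: 12.95
tool_pos: [0.4944, -0.1554, 0.5384]
orientation: [-0.004, -3.141, -0.001]
force: [0.2, 0.8, 0.3]
opening: 0.0929
gripper_force: 0.0
```

```bash
cat > grip.py <<'E'
from h import *
def red(c,box=None):
    m=cv2.inRange(cv2.cvtColor(c['image'],cv2.COLOR_RGB2HSV),(0,150,60),(6,255,255))
    if box: k=np.zeros_like(m);x0,y0,x1,y1=box;k[y0:y1,x0:x1]=m[y0:y1,x0:x1];m=k
    n,_,st,ce=cv2.connectedComponentsWithStats(m)
    i=1+np.argmax(st[1:,4]); return ce[i],st[i]
E
python3 - <<'E'
from grip import *
s=read_state();print(s['t'],s['tool_pos'],s['force'])
w=snap('wrist','w5.png')
e,st=red(w);print(e,st,onz(w,*e,.300), proj(w,(.4945,-.156,.296)))
E
```

```text
12.95 [ 0.49439337 -0.15542721  0.53835982] [0.22549042 0.79734273 0.30749461]
[325.10306407 209.95933148] [ 310  178   32   68 1795] [ 0.49146126 -0.15645688  0.3       ] (np.float64(325.72318330855325), np.float64(212.01240799500212))
```

View pics/w5.png

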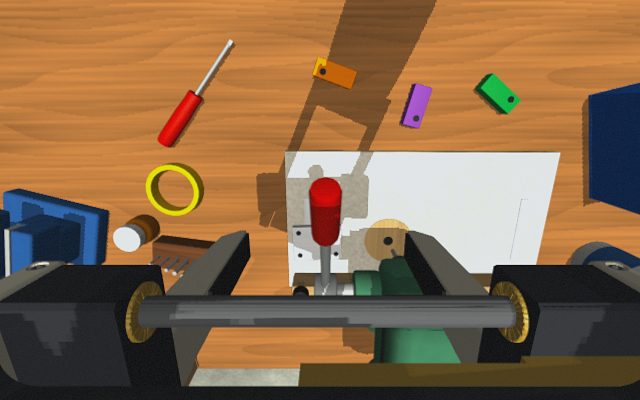

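arm_command([
  [0, 0, 0.1, 0, 0, 0],
  [0, 0, 0.2, 0, 0, 0],
  [0, 0, 0.3, 0, 0, 0],
  [0, 0, 0.37, 0, 0, 0],
  [0, 0, 0.37, 0, 0, 0],
])

```text
t: 13.62
tool_pos: [0.494, -0.1537, 0.4631]
orientation: [0.0, -3.139, -0.002]
force: [-0.3, -0.1, 0.3]
opening: 0.0931
gripper_force: 0.0
```

arm_command([
  [0, 0, 0, 0, 0, 0],
  [0, 0, 0, 0, 0, 0],
  [0, 0, 0, 0, 0, 0],
  [0, 0, 0, 0, 0, 0],
  [0, 0, 0, 0, 0, 0],
], fingers=1, force=25)

```text
t: 14.25
tool_pos: [0.4942, -0.1541, 0.4648]
orientation: [0.0, 3.141, -0.0]
force: [0.4, 0.1, 0.1]
opening: 0.0477
gripper_force: 0.0
```

arm_command([
  [0, 0, 0, 0, 0, 0],
  [0, 0, 0, 0, 0, 0],
  [0, 0, 0, 0, 0, 0],
  [0, 0, 0, 0, 0, 0],
  [0, 0, 0, 0, 0, 0],
])

```text
t: 14.88
tool_pos: [0.4941, -0.156, 0.4647]
orientation: [0.004, 3.141, -0.008]
force: [1.5, -12.2, -3.0]
opening: 0.0235
gripper_force: 25.0
```

arm_command([
  [0.033, -0.01, 0.053, 0, 0, 0],
  [0.062, -0.01, 0.109, 0, 0, 0],
  [0.086, -0.01, 0.166, 0, 0, 0],
  [0.105, -0.01, 0.226, 0, 0, 0],
  [0.119, -0.01, 0.287, 0, 0, 0],
])

```text
t: 15.5
tool_pos: [0.4704, -0.1565, 0.4087]
orientation: [0.001, 3.139, -0.003]
force: [-1.9, -1.9, 7.0]
opening: 0.0232
gripper_force: 25.0
```

arm_command([
  [0.009, 0, 0.062, 0, 0, 0],
  [0.012, 0, 0.124, 0, 0, 0],
  [0.011, 0, 0.187, 0, 0, 0],
  [0.004, 0, 0.249, 0, 0, 0],
  [-0.008, 0, 0.31, 0, 0, 0],
])

```text
t: 16.12
tool_pos: [0.472, -0.1566, 0.3462]
orientation: [0.001, 3.141, -0.003]
force: [-3.8, -2.2, 8.1]
opening: 0.0233
gripper_force: 25.0
```

arm_command([
  [0, 0, 0, 0, 0, 0],
  [0, 0, 0, 0, 0, 0],
  [0, 0, 0, 0, 0, 0],
  [0, 0, 0, 0, 0, 0],
  [0, 0, 0, 0, 0, 0],
])

```text
t: 16.75
tool_pos: [0.472, -0.1566, 0.3465]
orientation: [0.001, 3.141, -0.003]
force: [-3.7, -2.1, 6.4]
opening: 0.0235
gripper_force: 25.0
```

Run:
```python
from grip import *
s=read_state();print(s['t'],s['tool_pos'],s['force'])
c=snap('side','s6.png');a=snap('scene','a6.png');w=snap('wrist','w6.png')
for n in('side','scene'):
    d=dict(np.load(f'pics/{n}.npz'));T=c if n=='side' else a; print(proj(T,(.472,-.157,.175)),proj(T,(.628,-.052,.065)),proj(d,(.628,-.052,.085)))
cv2.imwrite('pics/c6.png',np.hstack([cv2.resize(x,(390,390),interpolation=2) for x in(c['image'][170:300,280:410],a['image'][160:290,240:370])])[:,:,::-1])
```

```text
16.75 [ 0.47201595 -0.15660243  0.34646287] [-3.74403456 -2.0564624   6.35003075]
(np.float64(323.46651268688964), np.float64(254.4524943828103)) (np.float64(349.14722246119413), np.float64(239.00275407365484)) (np.float64(349.593918134713), np.float64(233.6649628200805))
(np.float64(259.8631129434271), np.float64(224.1179523327658)) (np.float64(332.4994366677367), np.float64(252.99423656837504)) (np.float64(332.7809735922264), np.float64(247.37730850707325))
```

View pics/c6.png

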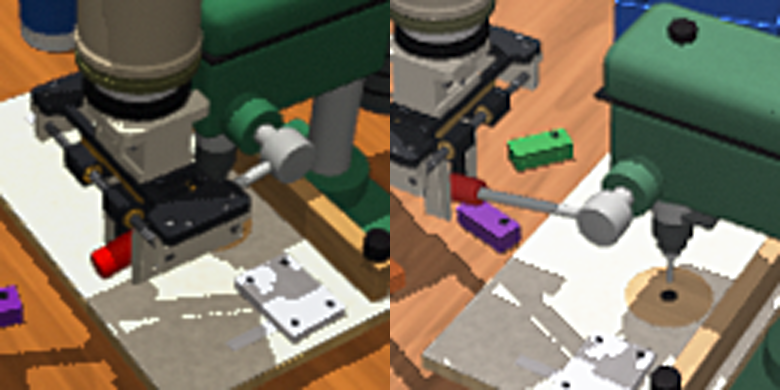

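Run:
```python
from grip import *
a=dict(np.load('pics/a6.npz')); a0=dict(np.load('pics/scene.npz'))
def line(c,cols):
    g=c['image'].astype(int); P=[]
    for u,v0 in cols:
        v=np.arange(v0-8,v0+9); px=g[v,u]; sat=px.max(1)-px.min(1); ok=(sat<25)&(px.min(1)>70)
        # run nearest to the centre
        n,l=cv2.connectedComponents(ok.astype(np.uint8)[:,None],connectivity=4); l=l[:,0]
        i=np.argmin(np.where(ok,abs(v-v0),99)); vv=v[l==l[i]].mean() if ok.any() else np.nan
        o,d=ray(c,u,vv); p=o+d*((-.157-o[1])/d[1]); P.append(p); print(u,vv,(l==l[i]).sum(),p.round(4), 'a from hub',round(np.arctan2(p[2]-.21,.618-p[0]),3))
    P=np.array(P); P=P[~np.isnan(P[:,0])]; k=np.polyfit(P[:,0],P[:,2],1); print('slope angle',np.arctan(-k[0]),'z at axis',np.polyval(k,.618))
line(a,[(u,round(223+(u-272)*.25)) for u in range(274,300,3)])
line(a0,[(u,round(200+(u-277)*1.0)) for u in range(280,302,3)])
```

```text
274 225.0 3 [ 0.5145 -0.157   0.1894] a from hub -0.196
277 225.5 4 [ 0.5233 -0.157   0.1914] a from hub -0.194
280 226.0 3 [ 0.532  -0.157   0.1934] a from hub -0.191
283 226.5 4 [ 0.5407 -0.157   0.1953] a from hub -0.187
286 227.0 3 [ 0.5492 -0.157   0.1973] a from hub -0.183
289 228.0 3 [ 0.5578 -0.157   0.1976] a from hub -0.202
292 228.5 4 [ 0.5662 -0.157   0.1996] a from hub -0.199
295 232.5 10 [ 0.5746 -0.157   0.1905] a from hub -0.423
298 232.5 12 [ 0.583 -0.157  0.194] a from hub -0.429
slope angle -0.05946459798917245 z at axis 0.19839112328187355
280 202.0 5 [ 0.534  -0.157   0.2674] a from hub 0.599
283 205.0 5 [ 0.5422 -0.157   0.2616] a from hub 0.597
286 207.5 6 [ 0.5504 -0.157   0.2573] a from hub 0.61
289 211.0 5 [ 0.5585 -0.157   0.25  ] a from hub 0.592
292 213.5 6 [ 0.5667 -0.157   0.2457] a from hub 0.608
295 216.5 6 [ 0.5749 -0.157   0.2399] a from hub 0.606
298 220.0 5 [ 0.5831 -0.157   0.2326] a from hub 0.574
301 226.0 13 [ 0.5913 -0.157   0.2176] a from hub 0.277
slope angle 0.6747710323600075 z at axis 0.20220155676972196
```

arm_command([
  [0, 0, 0.01, 0, 0, 0],
  [-0.003, 0, 0.018, 0, 0, 0],
  [-0.003, 0, 0.018, 0, 0, 0],
  [-0.003, 0, 0.018, 0, 0, 0],
  [-0.003, 0, 0.018, 0, 0, 0],
])

```text
t: 17.52
tool_pos: [0.4727, -0.1566, 0.343]
orientation: [0.001, 3.141, -0.003]
force: [-4.5, -2.5, 7.3]
opening: 0.0233
gripper_force: 25.0
```

arm_command([
  [0, 0, 0, 0, 0, 0],
  [0, 0, 0, 0, 0, 0],
  [0, 0, 0, 0, 0, 0],
  [0, 0, 0, 0, 0, 0],
  [0, 0, 0, 0, 0, 0],
])

```text
t: 18.15
tool_pos: [0.4727, -0.1566, 0.343]
orientation: [0.001, 3.141, -0.003]
force: [-4.2, -2.1, 6.4]
opening: 0.0235
gripper_force: 25.0
```

```bash
python3 -c "
from plant import *
s=read_state();print(s['t'],s['tool_pos'],s['force'],s['gripper_force']);print(close_job())"
```

```text
18.15 [ 0.47269573 -0.15656742  0.34300516] [-4.16227412 -2.11534475  6.35496214] 25.00280410051346
the job is handed in; nothing more can be done
None
```

The job is handed in at 18 s: both offcuts went into the scrap bin, and the gripper is still holding the feed lever down with the quill at an estimated 20 mm (about 0.5 mm uncertainty, worked out from the lever angle, not read off the depth scale); the hand-in returned no verdict.

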